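# Unpin and open the lamp case

## Task

Open the grey lamp case: draw the retaining pin out of the staple and lay it down on the bench, then lift the lid off over the staple and lay it flat, handle up, in the middle of the rubber mat. Then pick the pin up again and gently lay it flat, along the floor of the case's empty long compartment so that it cannot get lost, leaving the other things on the bench where they are.

Things in the scene. Friction and masses are not known exactly. Their poses are not given: they have to be found in the camera images.
- case: Grey case, open-topped, fixed to the bench, 180 (x) x 200 (y) x 50 mm high; origin at the centre of its underside. Walls 6 mm, floor 5 mm. A full-height divider along x at y = -14 mm, 8 mm thick: at its -y side the empty compartment, at its +y side two lamps. At the start the lid covers it. Case on one side of the bench, mat on the other: which is which changes.
- bay (a point): Centre of the floor of the empty compartment (at case x 0, y -56, z 5 mm; axes as the case). The compartment is 168 mm long in x, 76 mm wide in y, 45 mm deep: too narrow for fingers on both sides of the pin's handle, roomy for fingers either side of its shank.
- staple (a point): Centre of the opening of the staple, a square steel arch on the divider (case x -45, y -14, z 66 mm; axes as the case). It stands 26 mm up through a slot in the lid; the pin goes through it along y. Opening above the lid 26 mm wide (x), 20 mm high; arch 42 mm wide (x), 8 mm thick (y), its top 82 mm above the bench.
- lid: Loose aluminium lid, 184 (x) x 204 (y) x 6 mm, 0.3 to 0.55 kg, lying on the case with the same axes; origin at the centre of its underside, z up. A slot of 54 x 22 mm, centred at x -45, y -14 mm, lets the staple through.
- lid_handle (a point): Centre of the lid's dark bar handle: a bar 100 mm long in the lid's y, 14 mm thick in x, 16 mm tall, on two posts, its centre 38 mm above the lid's underside (its top 46 mm), at lid x +35, y 0 mm.
- pin: Loose pin, 0.11 to 0.18 kg: round steel shank 14 mm in diameter, from its x -50 to +50 mm (tip at +x). Origin on its underside at mid-shank; shank axis at z 7 mm; it lies flat. Starts on the lid through the staple, its x along the case's +y within 3 degrees, handle 9 to 15 mm from the staple on the case's -y side, tip 80 mm through: free when drawn 95 mm towards the case's -y.
- pin_handle (a point): Centre of the pin's black paddle handle, at pin x -61, y 0, z 14 mm: 22 mm (x, from -72 to -50) x 52 mm (y) x 28 mm tall (z 0 to 28 of the pin). Too close to the staple for a finger between them: hold it by its 52 mm width.
- mat: Dark rubber mat, fixed, 260 (x) x 240 (y) x 3 mm; origin at the centre of its underside, on the bench. The lid goes here.
- beaker: Bystander: empty glass beaker, 66 mm across, 80 mm high; origin centre of underside.
- screwdriver: Bystander: screwdriver 180 mm long lying near the front left.
- wrench: Bystander: wrench 170 mm long lying near the front right.
- bottle: Bystander: white plastic bottle, 72 mm across, 190 mm high; origin centre of underside.
- jar: Bystander: amber glass jar, 70 mm across, 100 mm high; origin centre of underside.
- carton: Bystander: cardboard carton 110 x 90 x 70 mm; origin centre of underside.
- coil: Bystander: copper ring 90 mm across, 22 mm high, lying flat; origin centre of underside.

How it is judged:
On the way, in this order (a step that is already met when the one before it is completed fails the run):
1. the pin is out of the staple and lies on the bench, let go (height (world z) of pin below 0.015 m and horizontal distance between pin and staple above 0.06 m and contact force between pin and the fingers below 0.1 N and contact force between pin and case below 0.1 N and linear speed of pin below 0.03 m/s), for 0.2 s.
2. the lid lies flat, handle up, in the middle of the mat, let go (horizontal distance between lid and mat below 0.05 m and z of lid in the frame of mat below 0.009 m and angle between lid's own z axis and vertical below 0.06 rad and linear speed of lid below 0.03 m/s and contact force between lid and the fingers below 0.1 N), for 0.2 s.
At the end, for the whole second after the job is handed in: The lid lies flat (within 3.5 degrees, handle up) on the mat, its centre within 50 mm of the mat's; the pin lies flat (within 7 degrees) on the floor of the case's empty compartment, wholly between its walls; both at rest (horizontal distance between lid and mat below 0.05 m and z of lid in the frame of mat below 0.009 m and angle between lid's own z axis and vertical below 0.06 rad and linear speed of each of lid, pin below 0.03 m/s and x of pin in the frame of bay between -0.07 and 0.07 m and y of pin in the frame of bay between -0.036 and 0.036 m and z of pin in the frame of bay below 0.008 m and angle between pin's own z axis and vertical below 0.12 rad); the robot touches nothing.
It fails at once if the pin is dropped into the case: it moves faster than 0.6 m/s below the compartment's rim (x of pin in the frame of bay between -0.07 and 0.07 m and y of pin in the frame of bay between -0.036 and 0.036 m and z of pin in the frame of bay below 0.04 m and linear speed of pin above 0.6 m/s).
It fails at once if another thing on the bench is moved by more than 40 mm (distance of any of beaker, screwdriver, wrench, bottle, jar, carton, coil from where it was at the start of the episode above 0.04 m).
It also fails if it takes over 67 s, if anything falls off the work surface, if the arm or the gripper's body presses on something with over 40 N, if the wrist force passes 120 N, or if a joint passes its speed limit or range.

## Robot

A 7-joint arm with a two-finger parallel gripper is mounted at the origin on the work surface. World frame = base frame: x ahead of the robot, y to its left, z up, the work surface at z = 0. Lengths are in m, angles in rad, forces in N, time in s.
With the tool pointing down it reaches from about 0.4 to 0.85 m from the base axis. Payload 10.4 kg.
Tool frame: the origin (TCP) lies between the finger pads; the fingertips stand 11 mm ahead of it and the grasp point (between the pads) lies 8 mm behind it (r.tcp_to_tips is the distance from the TCP to the fingertips, in m); z points along the fingers, y is the line along which they close (so a half turn about z gives the same grasp; the last joint's range is limited). The gripper opens to 87 mm and grips with 3 to 60 N. Pads are 19 mm wide; open, the fingers measure 117 mm over their backs; the gripper's body (75 mm by 190 mm) begins 51 mm behind the grasp point.
Start: joints at [-1.269, 0.332, -0.065, 1.46, 0.022, 1.35, -0.088], TCP at [0.199, 0.592, 0.234] pointing down, gripper open.
Joint ranges: [-2.6, 2.6], [-0.5, 2.12], [-1.47, 1.34], [0.16, 2.42], [-1.27, 4.41], [0.06, 2.06], [-2.6, 2.6]. Speed limits (rad/s): [2.22, 2.22, 2.79, 2.79, 3.14, 3.14, 3.14].

## Interface

Orientations are given as a unit quaternion [x, y, z, w].
In Python, from bench import r gives the robot as it stands. The module is installed in compiled form; this text tells all that it offers.
- The arm moves only by the shell command python3 -m crank 'ROWS' [FORCE]. ROWS is JSON, a list of rows, each an object of numbers: "claw": the closure, from -1 (fully open) to 1 (shut); "dx", "dy", "dz": the shift along the tool's x, y, z each as a share of 3 cm, from -1 to 1; "ax", "ay", "az": the turn, a rotation vector about the tool's x, y, z each as a share of 6 degrees, from -1 to 1. A call has 1 to 8 rows; each row shifts and turns the commanded pose from where the row before left it, along the tool's axes as they then stand; what a row does not reach is not made up. A row lasts 1/12 s, in which the tool goes at most 41.7 mm and 7.16 degrees, less where a joint would pass 70% of its speed; a pose out of reach is approached as far as the arm can. A call with a number of a shift or a turn outside -1 to 1 is refused whole. A call with a gripper value outside its range is refused whole. The fingers move at their own pace and stop on an object; FORCE is the grip in N (left out, the last holds). Time passes only in rows, so rows that do not move let the fingers close. It gives the time, the measured TCP pose, the force, the opening and the grip force at its end, in the units of the state.
- r.read_state(): the state, without advancing time (a new reading comes with each control period).
- r.camera(name): name is "side" or "top" or "wrist"; returns a dict with "color" (400x640x3 uint8, red, green, blue), "mtx" (3x3 intrinsics, pixels), "R" (3x3) and "t" (3): a world point X has camera coordinates R X + t; the wrist camera has in their place "hand_eye" (4x4, takes a point from camera to tool coordinates, whose origin is the TCP and whose axes are the flange's). Camera axes: x right, y down, z forward; pixel columns grow to the right and rows downward; lengths in m; the calibration is good to about 2 mm. A picture is of the moment at which its call begins: read the wrist's pose just before it. There is no depth.
- r.close_job(): hands the job in; it is judged then, once.
The state is a dict: "time": time; "joint_positions": joint angles; "joint_vel": joint speeds; "joint_torque": joint torques, N m; "ee_pos": TCP position; "eef_rot": TCP orientation; "ft_force": force on the tool from outside, world axes, zero at the start; "torque": the same for the moment, N m; "width": finger opening in m; "grip_force": force on a finger pad.
Only numpy, scipy, OpenCV 4.12 (cv2) and the standard library are available. Lean on these libraries where they do the work, as an engineer would, in place of code of your own. Each camera call takes 0.05 s, during which the arm holds its last target. There are 200 camera calls.

## Working session

There is one attempt and no reset: what is moved stays moved. The work goes in short steps, Python scripts to look and compute and a shell command to move; the robot and the scene stay as the last step left them, time stands still between calls to the robot, and variables do not carry over. Pictures are saved under pics/ and viewed, at most 12 in all, crops included, and the job is handed in when it is done.

```bash
mkdir -p pics; python3 - <<'E'
from bench import r
import cv2,numpy as np
s=r.read_state(); print(s)
for n in ["top","side"]:
    c=r.camera(n); cv2.imwrite(f"pics/{n}0.png",c["color"][:,:,::-1]); np.savez(f"{n}0.npz",**c); print(n,c["mtx"].tolist(),c["R"].tolist(),c["t"].tolist())
c=r.camera("wrist"); print(c["hand_eye"].tolist(),c["mtx"].tolist())
E
```

```text
{'time': 0.0, 'joint_positions': array([-1.2686088 ,  0.33285058, -0.06468685,  1.46093224,  0.02162585,
        1.34987549, -0.0885042 ]), 'joint_vel': array([-5.18871508e-04, -3.70261334e-04, -1.67533296e-03, -7.39256661e-04,
        9.43095647e-04, -8.87344130e-04,  1.65470072e-05]), 'joint_torque': array([-3.82286305e-05, -6.23262405e+01,  2.49906513e-02, -3.89887691e+01,
       -6.12559053e-02,  3.97784729e-02,  1.19382980e-04]), 'ee_pos': array([0.19934732, 0.59197739, 0.23277152]), 'eef_rot': array([ 1.61676041e-01,  9.86843650e-01, -6.81681923e-04, -6.49189112e-05]), 'ft_force': array([-0.82701327,  0.417378  , -0.11180729]), 'torque': array([-0.0341377 ,  0.01426813,  0.03825393]), 'grip_force': 0.0, 'width': 0.08696775832466062}
top [[506.1902445285116, 0.0, 319.5903169697273], [0.0, 506.1902445285116, 201.34318327027034], [0.0, 0.0, 1.0]] [[0.038054875958263186, -0.9992747830473095, -0.00131695920742734], [-0.9747705732017334, -0.0368315563174457, -0.22014941762175727], [0.21994125587475694, 0.009661491861387086, -0.975465273364074]] [-0.017236352894155944, 0.574944665964675, 1.5269118603012821]
side [[424.745489894899, 0.0, 322.76860080471505], [0.0, 424.745489894899, 199.46167186671633], [0.0, 0.0, 1.0]] [[0.9435977708127802, -0.33042870164293503, 0.020979038293396927], [-0.22311890297919126, -0.6814123150926649, -0.6970618422876246], [0.24462461456385332, 0.6530651804916713, -0.7167040309492247]] [-0.5535945353869863, 0.17835821301232194, 1.4337066731874686]
[[0.0011456256168948648, -0.9529036276443892, -0.30327110637860977, 0.08306835405037222], [0.9999993429355836, 0.0011040661822279646, 0.00030849029786439555, 0.0002968975291147702], [4.0869848671372244e-05, -0.3032712605243455, 0.9529042663718259, -0.1504159163696791], [0.0, 0.0, 0.0, 1.0]] [[355.8170884019254, 0.0, 323.92751015282806], [0.0, 355.8170884019254, 201.27606377781964], [0.0, 0.0, 1.0]]
```

View pics/top0.png

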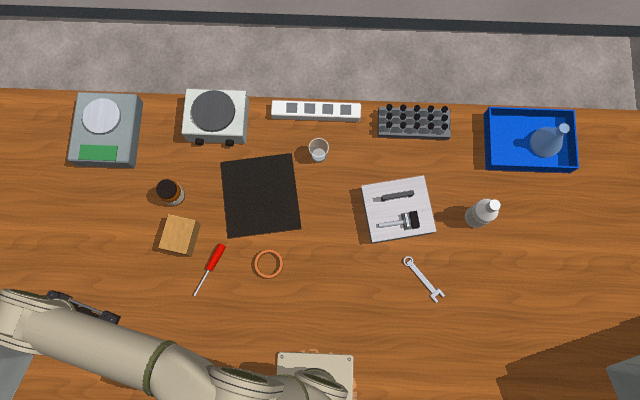

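View pics/side0.png

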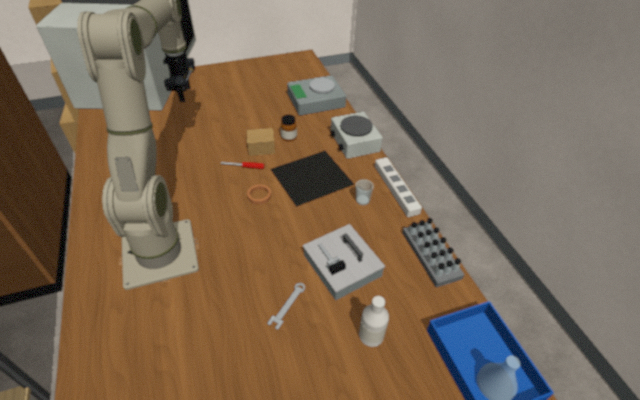

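Top view: mat at about (260,195) and grey case at about (399,209). The staple and pin sit near (400,222), with the black paddle at (413,220) on the image right (world -y), and the lid handle is near (393,196). The bottle is at (483,213). Next I'll measure by masks.

```bash
cat > h.py <<'E'
import numpy as np,cv2
def cast(c,uv,z):
    d=np.linalg.solve(c["mtx"],np.array([uv[0],uv[1],1.0])); R=c["R"];t=c["t"]
    o=-R.T@t; d=R.T@d; return o+d*(z-o[2])/d[2]
def rect(c,m,z):
    cs,_=cv2.findContours(m.astype(np.uint8),0,2); k=max(cs,key=cv2.contourArea)
    P=np.array([cast(c,p[0],z)[:2] for p in k],np.float32)*1000
    return cv2.minAreaRect(P),cv2.contourArea(k)
def win(m,u0,v0,u1,v1):
    o=np.zeros_like(m); o[v0:v1,u0:u1]=m[v0:v1,u0:u1]; return o
E
python3 - <<'E'
from h import *
c=dict(np.load("top0.npz")); im=c["color"]; hsv=cv2.cvtColor(im,cv2.COLOR_RGB2HSV)
V=hsv[...,2];S=hsv[...,1]
print("mat",rect(c,win(V<60,210,145,310,245),.003))
g=win((S<40)&(V>90),350,165,445,250); g=cv2.morphologyEx(g.astype(np.uint8),3,np.ones((15,15)))
print("lid",rect(c,g,.056))
d=win(V<75,350,165,445,250)
print("lh",rect(c,win(d,365,180,420,205),.102))
print("ph",rect(c,win(d,400,206,425,235),.084))
for n,w in {"bottle":(460,190,505,235),"wrench":(395,250,450,305)}.items():
    print(n,rect(c,win((S<60)&(V>120),*w),.0))
print("coil",rect(c,win((S>150)&(V>120),250,245,286,282),.0))
for q in [(318,160),(283,264),(400,258)]:print(q,cast(c,q,0))
x,y,w,hh=345,165,110,90
cv2.imwrite("pics/crop.png",cv2.resize(im[y:y+hh,x:x+w,::-1],None,fx=6,fy=6,interpolation=2))
E
```

```text
mat (((604.994140625, 201.60882568359375), (256.4453430175781, 237.2601318359375), 9.769353866577148), 5351.5)
lid (((563.999267578125, -242.1441192626953), (184.38685607910156, 204.00650024414062), 11.778590202331543), 3595.5)
lh (((583.0360717773438, -192.9475555419922), (9.452340126037598, 18.493267059326172), 2.163881301879883), 6.0)
ph (((524.8800659179688, -287.4112548828125), (52.21063232421875, 24.96674346923828), 11.128056526184082), 113.5)
bottle (((587.3466186523438, -544.1376342773438), (74.6072998046875, 85.36295318603516), 39.856510162353516), 416.0)
wrench (((353.6971130371094, -327.98773193359375), (167.9037322998047, 36.94536209106445), 42.38914108276367), 287.5)
coil (((382.5847473144531, 163.83111572265625), (116.1480484008789, 112.37772369384766), 3.0428731441497803), 1260.0)
(318, 160) [0.73064178 0.01588216 0.        ]
(283, 264) [0.38085253 0.11384794 0.        ]
(400, 258) [ 0.41408654 -0.25829077  0.        ]
```

View pics/crop.png

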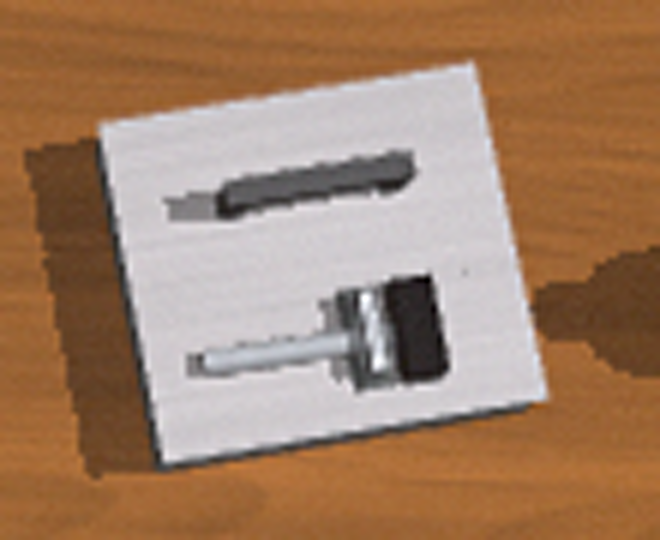

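Sizes match the given ones: lid at (564,-242) mm with yaw 11.8°, mat at (605,202) mm with yaw 9.8°. I'm moving above the pin handle at about (527,-290), with the tool's y along the case's x.

```bash
python3 -m crank '[{"claw":-1,"dx":-0.94,"dy":-0.54},{"claw":-1,"dx":-0.94,"dy":-0.54},{"claw":-1,"dx":-0.94,"dy":-0.54},{"claw":-1,"dx":-0.94,"dy":-0.54},{"claw":-1,"dx":-0.94,"dy":-0.54},{"claw":-1,"dx":-0.94,"dy":-0.54},{"claw":-1,"dx":-0.94,"dy":-0.54}]' 
python3 -m crank '[{"claw":-1,"dx":-0.94,"dy":-0.54},{"claw":-1,"dx":-0.94,"dy":-0.54},{"claw":-1,"dx":-0.94,"dy":-0.54},{"claw":-1,"dx":-0.94,"dy":-0.54},{"claw":-1,"dx":-0.94,"dy":-0.54},{"claw":-1,"dx":-0.94,"dy":-0.54},{"claw":-1,"dx":-0.94,"dy":-0.54}]'
python3 -m crank '[{"claw":-1,"dx":-0.4,"dy":-0.98},{"claw":-1,"dx":-0.4,"dy":-0.98},{"claw":-1,"dx":-0.4,"dy":-0.98},{"claw":-1,"dx":-0.4,"dy":-0.98},{"claw":-1,"dx":-0.4,"dy":-0.98},{"claw":-1,"dx":-0.4,"dy":-0.98},{"claw":-1,"dx":-0.4,"dy":-0.98},{"claw":-1,"dx":-0.4,"dy":-0.98}]' | tail -3
python3 -m crank '[{"claw":-1,"dx":-0.4,"dy":-0.98},{"claw":-1,"dx":-0.4,"dy":-0.98},{"claw":-1,"dx":-0.4,"dy":-0.98},{"claw":-1,"dx":-0.4,"dy":-0.98},{"claw":-1,"dx":-0.4,"dy":-0.98},{"claw":-1,"az":1},{"claw":-1,"az":1},{"claw":-1,"az":1}]'
python3 -m crank '[{"claw":-1,"az":1},{"claw":-1,"az":1},{"claw":-1,"az":1},{"claw":-1,"az":1},{"claw":-1,"az":1},{"claw":-1,"az":1},{"claw":-1,"az":1},{"claw":-1}]'
```

```text
invalid input at $[0]: expected keys claw, dx, dy, dz, ax, ay, az
invalid input at $[0]: expected keys claw, dx, dy, dz, ax, ay, az
invalid input at $[0]: expected keys claw, dx, dy, dz, ax, ay, az
invalid input at $[0]: expected keys claw, dx, dy, dz, ax, ay, az
invalid input at $[0]: expected keys claw, dx, dy, dz, ax, ay, az
```

```bash
python3 -m crank '[{"claw":-1,"dx":-0.94,"dy":-0.54,"dz":0,"ax":0,"ay":0,"az":0},{"claw":-1,"dx":-0.94,"dy":-0.54,"dz":0,"ax":0,"ay":0,"az":0},{"claw":-1,"dx":-0.94,"dy":-0.54,"dz":0,"ax":0,"ay":0,"az":0},{"claw":-1,"dx":-0.94,"dy":-0.54,"dz":0,"ax":0,"ay":0,"az":0},{"claw":-1,"dx":-0.94,"dy":-0.54,"dz":0,"ax":0,"ay":0,"az":0},{"claw":-1,"dx":-0.94,"dy":-0.54,"dz":0,"ax":0,"ay":0,"az":0},{"claw":-1,"dx":-0.94,"dy":-0.54,"dz":0,"ax":0,"ay":0,"az":0}]' 
python3 -m crank '[{"claw":-1,"dx":-0.94,"dy":-0.54,"dz":0,"ax":0,"ay":0,"az":0},{"claw":-1,"dx":-0.94,"dy":-0.54,"dz":0,"ax":0,"ay":0,"az":0},{"claw":-1,"dx":-0.94,"dy":-0.54,"dz":0,"ax":0,"ay":0,"az":0},{"claw":-1,"dx":-0.94,"dy":-0.54,"dz":0,"ax":0,"ay":0,"az":0},{"claw":-1,"dx":-0.94,"dy":-0.54,"dz":0,"ax":0,"ay":0,"az":0},{"claw":-1,"dx":-0.94,"dy":-0.54,"dz":0,"ax":0,"ay":0,"az":0},{"claw":-1,"dx":-0.94,"dy":-0.54,"dz":0,"ax":0,"ay":0,"az":0}]'
python3 -m crank '[{"claw":-1,"dx":-0.4,"dy":-0.98,"dz":0,"ax":0,"ay":0,"az":0},{"claw":-1,"dx":-0.4,"dy":-0.98,"dz":0,"ax":0,"ay":0,"az":0},{"claw":-1,"dx":-0.4,"dy":-0.98,"dz":0,"ax":0,"ay":0,"az":0},{"claw":-1,"dx":-0.4,"dy":-0.98,"dz":0,"ax":0,"ay":0,"az":0},{"claw":-1,"dx":-0.4,"dy":-0.98,"dz":0,"ax":0,"ay":0,"az":0},{"claw":-1,"dx":-0.4,"dy":-0.98,"dz":0,"ax":0,"ay":0,"az":0},{"claw":-1,"dx":-0.4,"dy":-0.98,"dz":0,"ax":0,"ay":0,"az":0},{"claw":-1,"dx":-0.4,"dy":-0.98,"dz":0,"ax":0,"ay":0,"az":0}]'
```

```text
time: 0.73
ee_pos: [0.3511, 0.4204, 0.2334]
eef_rot: [0.162, 0.987, -0.0, -0.0]
ft_force: [1.8, -0.2, 0.3]
width: 0.0869
grip_force: 0.0
time: 1.32
ee_pos: [0.502, 0.25, 0.2335]
eef_rot: [0.162, 0.987, 0.0, -0.0]
ft_force: [0.8, -0.4, 0.3]
width: 0.0873
grip_force: 0.0
time: 1.98
ee_pos: [0.5168, -0.0037, 0.2335]
eef_rot: [0.162, 0.987, 0.0, -0.0]
ft_force: [0.7, 0.2, -0.7]
width: 0.0871
grip_force: 0.0
```

```bash
python3 -m crank '[{"claw":-1,"dx":-0.37,"dy":-0.99,"dz":0,"ax":0,"ay":0,"az":0},{"claw":-1,"dx":-0.37,"dy":-0.99,"dz":0,"ax":0,"ay":0,"az":0},{"claw":-1,"dx":-0.37,"dy":-0.99,"dz":0,"ax":0,"ay":0,"az":0},{"claw":-1,"dx":-0.37,"dy":-0.99,"dz":0,"ax":0,"ay":0,"az":0},{"claw":-1,"dx":-0.37,"dy":-0.99,"dz":0,"ax":0,"ay":0,"az":0},{"claw":-1,"dx":-0.37,"dy":-0.99,"dz":0,"ax":0,"ay":0,"az":0},{"claw":-1,"dx":-0.37,"dy":-0.99,"dz":0,"ax":0,"ay":0,"az":0},{"claw":-1,"dx":-0.37,"dy":-0.99,"dz":0,"ax":0,"ay":0,"az":0}]' >/dev/null
python3 -m crank '[{"claw":-1,"dx":-0.37,"dy":-0.99,"dz":0,"ax":0,"ay":0,"az":0},{"claw":-1,"dx":0,"dy":0,"dz":0,"ax":0,"ay":0,"az":1},{"claw":-1,"dx":0,"dy":0,"dz":0,"ax":0,"ay":0,"az":1},{"claw":-1,"dx":0,"dy":0,"dz":0,"ax":0,"ay":0,"az":1},{"claw":-1,"dx":0,"dy":0,"dz":0,"ax":0,"ay":0,"az":1},{"claw":-1,"dx":0,"dy":0,"dz":0,"ax":0,"ay":0,"az":1}]' >/dev/null
python3 -m crank '[{"claw":-1,"dx":0,"dy":0,"dz":0,"ax":0,"ay":0,"az":1},{"claw":-1,"dx":0,"dy":0,"dz":0,"ax":0,"ay":0,"az":1},{"claw":-1,"dx":0,"dy":0,"dz":0,"ax":0,"ay":0,"az":1},{"claw":-1,"dx":0,"dy":0,"dz":0,"ax":0,"ay":0,"az":1},{"claw":-1,"dx":0,"dy":0,"dz":0,"ax":0,"ay":0,"az":0.9},{"claw":-1,"dx":0,"dy":0,"dz":0,"ax":0,"ay":0,"az":0}]'
cat >> h.py <<'E'
from scipy.spatial.transform import Rotation as Ro
def wrist(r):
    s=r.read_state(); c=r.camera("wrist"); T=np.eye(4); T[:3,:3]=Ro.from_quat(s["eef_rot"]).as_matrix(); T[:3,3]=s["ee_pos"]
    W=np.linalg.inv(T@c["hand_eye"]); c["R"]=W[:3,:3]; c["t"]=W[:3,3]; return c,s
def proj(c,X):
    p=c["mtx"]@(c["R"]@np.array(X)+c["t"]); return p[:2]/p[2]
def delta(s,target):  # world target (m) -> tool shift, units of 3 cm
    return Ro.from_quat(s["eef_rot"]).inv().apply(np.array(target)-s["ee_pos"])/.03
E
python3 - <<'E'
from bench import r
from h import *
c,s=wrist(r); np.savez("w1.npz",**c); cv2.imwrite("pics/w1.png",c["color"][:,:,::-1])
hsv=cv2.cvtColor(c["color"],cv2.COLOR_RGB2HSV)
print("pred handle px",proj(c,(.527,-.290,.084)))
print(s["ee_pos"],s["joint_positions"])
E
```

```text
time: 3.65
ee_pos: [0.5265, -0.2871, 0.2332]
eef_rot: [0.631, 0.776, -0.0, -0.0]
ft_force: [0.6, -0.6, 0.1]
width: 0.0869
grip_force: 0.0
pred handle px [322.89998487 191.82776582]
[ 0.52646197 -0.28711705  0.23320052] [-0.21167389  0.34135665  0.80461426  1.56811314 -0.25027738  1.33969003
  0.82685602]
```

View pics/w1.png

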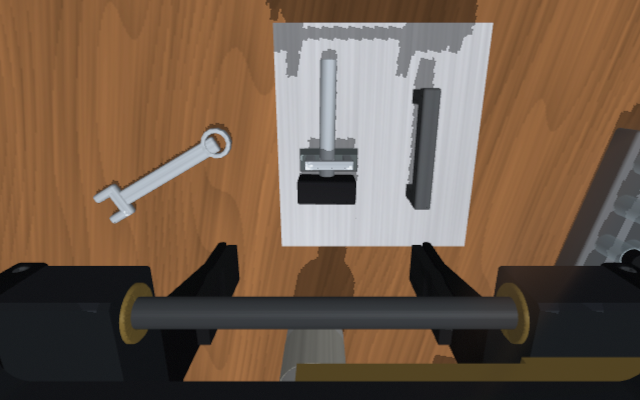

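The wrist view shows the handle blob spanning about (299-356, 176-204), the staple at (328,163), and the pin running straight up the image. Next I'll measure the handle.

```bash
python3 - <<'E'
from bench import r
from h import *
c=dict(np.load("w1.npz")); V=cv2.cvtColor(c["color"],cv2.COLOR_RGB2HSV)[...,2]
print(c["color"][170:212:2,328].tolist())
m=win(V<50,285,165,370,215); print(rect(c,m,.084))
ys,xs=np.nonzero(m); print(xs.min(),xs.max(),ys.min(),ys.max())
print("pred front/back edges", proj(c,(.5268+.011*.204,-.2907-.011*.979,.084)))
b=cast(c,(328,176.5),.084);f=cast(c,(328,203.5),.084);print("top edge",b,f)
print("back bottom",cast(c,(328,203.5),.056))
s=r.read_state()
a,_=rect(c,m,.084)
print("lid handle",rect(c,win(V<100,400,85,445,215),.102))
print("shank",cast(c,(328,60),.063),cast(c,(328,140),.063), "tips z",s["ee_pos"])
print("tool",Ro.from_quat(s["eef_rot"]).as_matrix())
E
```

```text
[[115, 121, 127], [114, 121, 127], [115, 120, 126], [103, 108, 113], [11, 12, 13], [12, 11, 14], [22, 23, 26], [26, 26, 30], [28, 28, 32], [28, 28, 31], [28, 29, 32], [29, 29, 32], [29, 29, 32], [30, 31, 34], [29, 29, 33], [30, 31, 33], [30, 31, 34], [115, 117, 121], [200, 203, 208], [200, 203, 209], [200, 203, 209]]
(((529.5010986328125, -286.849609375), (49.734352111816406, 26.164020538330078), 10.423539161682129), 1529.0)
298 355 174 203
pred front/back edges [322.52014664 204.45466905]
top edge [ 0.52850498 -0.27559663  0.084     ] [ 0.53361217 -0.2996037   0.084     ]
back bottom [ 0.53578434 -0.30844654  0.056     ]
lid handle (((595.8873901367188, -235.82656860351562), (20.55244255065918, 95.54496002197266), 11.871171951293945), 2469.5)
shank [ 0.5088812  -0.18232653  0.063     ] [ 0.52278578 -0.24768692  0.063     ] tips z [ 0.52646338 -0.28712962  0.23324345]
tool [[-2.09428455e-01  9.77823796e-01 -5.88303258e-04]
 [ 9.77823947e-01  2.09428550e-01  1.03801887e-04]
 [ 2.24707454e-04 -5.53517945e-04 -9.99999822e-01]]
```

```bash
python3 -m crank '[{"claw":-1,"dx":-0.1,"dy":0.1,"dz":0.9,"ax":0,"ay":0,"az":0},{"claw":-1,"dx":0,"dy":0,"dz":0.9,"ax":0,"ay":0,"az":0},{"claw":-1,"dx":0,"dy":0,"dz":0.9,"ax":0,"ay":0,"az":0},{"claw":-1,"dx":0,"dy":0,"dz":0.9,"ax":0,"ay":0,"az":0},{"claw":-1,"dx":0,"dy":0,"dz":0.9,"ax":0,"ay":0,"az":0},{"claw":-1,"dx":0,"dy":0,"dz":0.6,"ax":0,"ay":0,"az":0},{"claw":-1,"dx":0,"dy":0,"dz":0.34,"ax":0,"ay":0,"az":0},{"claw":-1,"dx":0,"dy":0,"dz":0,"ax":0,"ay":0,"az":0}]'
python3 -m crank '[{"claw":1,"dx":0,"dy":0,"dz":0,"ax":0,"ay":0,"az":0},{"claw":1,"dx":0,"dy":0,"dz":0,"ax":0,"ay":0,"az":0},{"claw":1,"dx":0,"dy":0,"dz":0,"ax":0,"ay":0,"az":0},{"claw":1,"dx":0,"dy":0,"dz":0,"ax":0,"ay":0,"az":0},{"claw":1,"dx":0,"dy":0,"dz":0,"ax":0,"ay":0,"az":0},{"claw":1,"dx":0,"dy":0,"dz":0,"ax":0,"ay":0,"az":0}]' 30
```

```text
time: 4.37
ee_pos: [0.5295, -0.2894, 0.0691]
eef_rot: [0.628, 0.778, -0.0, -0.001]
ft_force: [0.0, -0.5, 1.7]
width: 0.087
grip_force: 0.0
time: 4.87
ee_pos: [0.5302, -0.2896, 0.0705]
eef_rot: [0.629, 0.777, 0.0, 0.0]
ft_force: [0.5, 0.1, 0.7]
width: 0.0549
grip_force: 0.0
```

```bash
python3 -m crank '[{"claw":1,"dx":0,"dy":0,"dz":0,"ax":0,"ay":0,"az":0},{"claw":1,"dx":0,"dy":0,"dz":0,"ax":0,"ay":0,"az":0},{"claw":1,"dx":0,"dy":0,"dz":0,"ax":0,"ay":0,"az":0},{"claw":1,"dx":0,"dy":0,"dz":-0.07,"ax":0,"ay":0,"az":0}]'
python3 -m crank '[{"claw":1,"dx":-0.3,"dy":0,"dz":0,"ax":0,"ay":0,"az":0},{"claw":1,"dx":-0.5,"dy":0,"dz":0,"ax":0,"ay":0,"az":0},{"claw":1,"dx":-0.5,"dy":0,"dz":0,"ax":0,"ay":0,"az":0},{"claw":1,"dx":-0.5,"dy":0,"dz":0,"ax":0,"ay":0,"az":0},{"claw":1,"dx":-0.5,"dy":0,"dz":0,"ax":0,"ay":0,"az":0},{"claw":1,"dx":-0.5,"dy":0,"dz":0,"ax":0,"ay":0,"az":0},{"claw":1,"dx":-0.5,"dy":0,"dz":0,"ax":0,"ay":0,"az":0},{"claw":1,"dx":-0.3,"dy":0,"dz":0,"ax":0,"ay":0,"az":0}]'
python3 - <<'E'
from bench import r
from h import *
c,s=wrist(r); cv2.imwrite("pics/w2.png",c["color"][:,:,::-1])
E
```

```text
time: 5.2
ee_pos: [0.5298, -0.2894, 0.072]
eef_rot: [0.629, 0.777, -0.0, -0.0]
ft_force: [-0.8, -0.7, -1.0]
width: 0.0512
grip_force: 30.0
time: 5.87
ee_pos: [0.5521, -0.3975, 0.0721]
eef_rot: [0.63, 0.777, -0.0, 0.0]
ft_force: [-0.7, -0.0, -2.2]
width: 0.052
grip_force: 30.0
```

View pics/w2.png

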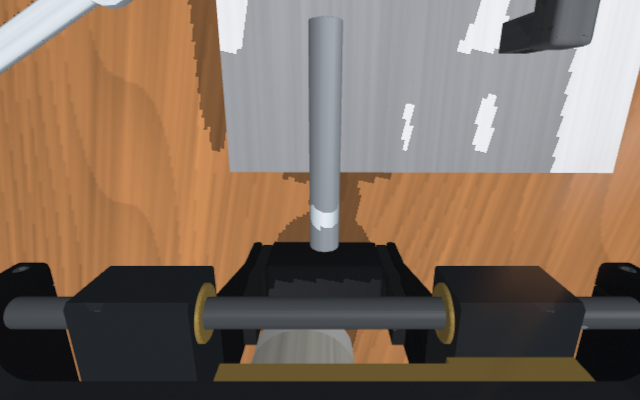

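The pin is straight in the fingers, tip at (325,18), and clear of the staple, which is out of view. I'm carrying it over to the bench between case and mat.

```bash
python3 -m crank '[{"claw":1,"dx":0,"dy":0,"dz":-0.6,"ax":0,"ay":0,"az":0},{"claw":1,"dx":0,"dy":0,"dz":-0.9,"ax":0,"ay":0,"az":0},{"claw":1,"dx":0,"dy":0,"dz":-0.9,"ax":0,"ay":0,"az":0},{"claw":1,"dx":0,"dy":0,"dz":-0.9,"ax":0,"ay":0,"az":0},{"claw":1,"dx":0.5,"dy":0.04,"dz":0,"ax":0,"ay":0,"az":0},{"claw":1,"dx":0.8,"dy":0.04,"dz":0,"ax":0,"ay":0,"az":0},{"claw":1,"dx":0.95,"dy":0.04,"dz":0,"ax":0,"ay":0,"az":0},{"claw":1,"dx":0.95,"dy":0.04,"dz":0,"ax":0,"ay":0,"az":0}]' >/dev/null
python3 -m crank '[{"claw":1,"dx":0.95,"dy":0.04,"dz":0,"ax":0,"ay":0,"az":0},{"claw":1,"dx":0.95,"dy":0.04,"dz":0,"ax":0,"ay":0,"az":0},{"claw":1,"dx":0.95,"dy":0.04,"dz":0,"ax":0,"ay":0,"az":0},{"claw":1,"dx":0.95,"dy":0.04,"dz":0,"ax":0,"ay":0,"az":0},{"claw":1,"dx":0.95,"dy":0.04,"dz":0,"ax":0,"ay":0,"az":0},{"claw":1,"dx":0.95,"dy":0.04,"dz":0,"ax":0,"ay":0,"az":0},{"claw":1,"dx":0.95,"dy":0.04,"dz":0,"ax":0,"ay":0,"az":0},{"claw":1,"dx":0.55,"dy":0.04,"dz":0,"ax":0,"ay":0,"az":0}]'
python3 -m crank '[{"claw":1,"dx":0,"dy":0,"dz":0.5,"ax":0,"ay":0,"az":0},{"claw":1,"dx":0,"dy":0,"dz":0.9,"ax":0,"ay":0,"az":0},{"claw":1,"dx":0,"dy":0,"dz":0.9,"ax":0,"ay":0,"az":0},{"claw":1,"dx":0,"dy":0,"dz":0.9,"ax":0,"ay":0,"az":0},{"claw":1,"dx":0,"dy":0,"dz":0.9,"ax":0,"ay":0,"az":0},{"claw":1,"dx":0,"dy":0,"dz":0.5,"ax":0,"ay":0,"az":0},{"claw":1,"dx":0,"dy":0,"dz":0.2,"ax":0,"ay":0,"az":0},{"claw":1,"dx":0,"dy":0,"dz":0,"ax":0,"ay":0,"az":0}]'
```

```text
time: 7.25
ee_pos: [0.5011, -0.0836, 0.1713]
eef_rot: [0.628, 0.778, 0.001, -0.001]
ft_force: [0.1, 0.2, -1.3]
width: 0.0515
grip_force: 30.0
time: 7.92
ee_pos: [0.5008, -0.087, 0.0264]
eef_rot: [0.629, 0.777, -0.001, -0.001]
ft_force: [-0.1, -0.7, -1.6]
width: 0.0516
grip_force: 30.0
```

```bash
python3 -m crank '[{"claw":1,"dx":0,"dy":0,"dz":0.2,"ax":0,"ay":0,"az":0},{"claw":1,"dx":0,"dy":0,"dz":0.12,"ax":0,"ay":0,"az":0},{"claw":1,"dx":0,"dy":0,"dz":0.07,"ax":0,"ay":0,"az":0},{"claw":1,"dx":0,"dy":0,"dz":0,"ax":0,"ay":0,"az":0}]'
python3 -m crank '[{"claw":-1,"dx":0,"dy":0,"dz":0,"ax":0,"ay":0,"az":0},{"claw":-1,"dx":0,"dy":0,"dz":0,"ax":0,"ay":0,"az":0},{"claw":-1,"dx":0,"dy":0,"dz":0,"ax":0,"ay":0,"az":0},{"claw":-1,"dx":0,"dy":0,"dz":0,"ax":0,"ay":0,"az":0},{"claw":-1,"dx":0,"dy":0,"dz":0,"ax":0,"ay":0,"az":0},{"claw":-1,"dx":0,"dy":0,"dz":0,"ax":0,"ay":0,"az":0}]'
python3 -m crank '[{"claw":-1,"dx":0,"dy":0,"dz":-0.5,"ax":0,"ay":0,"az":0},{"claw":-1,"dx":0,"dy":0,"dz":-1,"ax":0,"ay":0,"az":0},{"claw":-1,"dx":0,"dy":0,"dz":-1,"ax":0,"ay":0,"az":0},{"claw":-1,"dx":0,"dy":0,"dz":-1,"ax":0,"ay":0,"az":0},{"claw":-1,"dx":0,"dy":0,"dz":-1,"ax":0,"ay":0,"az":0},{"claw":-1,"dx":0,"dy":0,"dz":-1,"ax":0,"ay":0,"az":0},{"claw":-1,"dx":0,"dy":0,"dz":-0.5,"ax":0,"ay":0,"az":0}]'
python3 - <<'E'
from bench import r
from h import *
c,s=wrist(r); cv2.imwrite("pics/w3.png",c["color"][:,:,::-1]); np.savez("w3.npz",**c)
print(delta(s,(.5965,-.2355,s["ee_pos"][2])),s["ee_pos"])
E
```

```text
time: 8.25
ee_pos: [0.5019, -0.087, 0.0159]
eef_rot: [0.629, 0.777, 0.0, 0.0]
ft_force: [-0.0, 0.2, -1.0]
width: 0.0521
grip_force: 30.0
time: 8.75
ee_pos: [0.5019, -0.087, 0.0158]
eef_rot: [0.629, 0.777, 0.0, 0.0]
ft_force: [-0.0, -0.7, -0.0]
width: 0.0827
grip_force: 0.0
time: 9.33
ee_pos: [0.5028, -0.0875, 0.1992]
eef_rot: [0.63, 0.777, 0.002, 0.001]
ft_force: [0.5, 1.2, -0.4]
width: 0.0869
grip_force: 0.0
[-5.47361722  2.03176582  0.00877254] [ 0.50284301 -0.08748602  0.19923655]
```

View pics/w3.png

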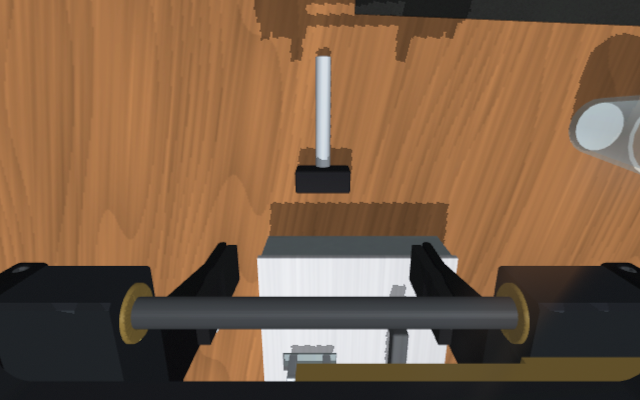

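The pin lies on the bench, shank from (323,55) to (323,165), handle at (323,179). Next is the lid handle.

```bash
python3 -m crank '[{"claw":-0.2,"dx":-0.7,"dy":0.3,"dz":0,"ax":0,"ay":0,"az":0},{"claw":-0.2,"dx":-0.92,"dy":0.34,"dz":0,"ax":0,"ay":0,"az":0},{"claw":-0.2,"dx":-0.92,"dy":0.34,"dz":0,"ax":0,"ay":0,"az":0},{"claw":-0.2,"dx":-0.92,"dy":0.35,"dz":0,"ax":0,"ay":0,"az":0},{"claw":-0.2,"dx":-0.92,"dy":0.35,"dz":0,"ax":0,"ay":0,"az":0},{"claw":-0.2,"dx":-0.92,"dy":0.35,"dz":0,"ax":0,"ay":0,"az":0},{"claw":-0.2,"dx":0,"dy":0,"dz":0,"ax":0,"ay":0,"az":0},{"claw":-0.2,"dx":0,"dy":0,"dz":0,"ax":0,"ay":0,"az":0}]'
python3 - <<'E'
from bench import r
from h import *
c,s=wrist(r); np.savez("w4.npz",**c)
V=cv2.cvtColor(c["color"],cv2.COLOR_RGB2HSV)[...,2]
for q in [(.5964,-.2353,.102)]: print("px",proj(c,q))
m=win(V<100,250,100,400,235); print(rect(c,m,.102)); cv2.imwrite("pics/w4.png",c["color"][:,:,::-1])
print(s["width"],Ro.from_quat(s["eef_rot"]).as_matrix()[:2,:2])
c=dict(np.load("w3.npz"))
hs=cv2.cvtColor(c["color"],cv2.COLOR_RGB2HSV)
print("shank",rect(c,win((hs[...,1]<60)&(hs[...,2]>110),305,50,340,166),.010),"handle",rect(c,win(hs[...,2]<60,290,165,355,194),.028))
E
```

```text
time: 10.05
ee_pos: [0.594, -0.2318, 0.1947]
eef_rot: [0.63, 0.776, -0.001, -0.0]
ft_force: [-0.7, -0.3, 0.4]
width: 0.0528
grip_force: 0.0
px [325.13674193 214.59751549]
(((598.490234375, -215.4557342529297), (12.509392738342285, 68.41968536376953), 11.954862594604492), 1574.0)
0.05281065367123158 [[-0.20512458  0.97873428]
 [ 0.97873551  0.20512262]]
shank (((490.8529357910156, -27.044620513916016), (13.150345802307129, 98.29322814941406), 11.637359619140625), 1463.5) handle (((502.38482666015625, -84.13863372802734), (49.800514221191406, 25.82946014404297), 11.962858200073242), 1375.5)
```

View pics/w4.png

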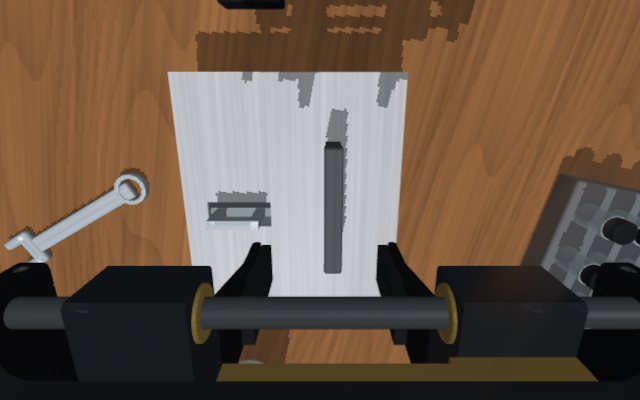

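The bar runs u 325–342, v 147–272, slightly to the right of the tool centre, so I'm shifting +6 mm in x and descending.

```bash
python3 -m crank '[{"claw":-0.2,"dx":0,"dy":0.2,"dz":0.5,"ax":0,"ay":0,"az":0},{"claw":-0.2,"dx":0,"dy":0,"dz":0.9,"ax":0,"ay":0,"az":0},{"claw":-0.2,"dx":0,"dy":0,"dz":0.9,"ax":0,"ay":0,"az":0},{"claw":-0.2,"dx":0,"dy":0,"dz":0.8,"ax":0,"ay":0,"az":0},{"claw":-0.2,"dx":0,"dy":0,"dz":0.55,"ax":0,"ay":0,"az":0},{"claw":-0.2,"dx":0,"dy":0,"dz":0,"ax":0,"ay":0,"az":0},{"claw":-0.2,"dx":0,"dy":0,"dz":0,"ax":0,"ay":0,"az":0}]'
python3 -m crank '[{"claw":1,"dx":0,"dy":0,"dz":0,"ax":0,"ay":0,"az":0},{"claw":1,"dx":0,"dy":0,"dz":0,"ax":0,"ay":0,"az":0},{"claw":1,"dx":0,"dy":0,"dz":0,"ax":0,"ay":0,"az":0},{"claw":1,"dx":0,"dy":0,"dz":0,"ax":0,"ay":0,"az":0},{"claw":1,"dx":0,"dy":0,"dz":0,"ax":0,"ay":0,"az":0},{"claw":1,"dx":0,"dy":0,"dz":0,"ax":0,"ay":0,"az":0},{"claw":1,"dx":0,"dy":0,"dz":0,"ax":0,"ay":0,"az":0},{"claw":1,"dx":0,"dy":0,"dz":0,"ax":0,"ay":0,"az":0}]' 60
```

```text
time: 10.68
ee_pos: [0.5999, -0.2273, 0.0856]
eef_rot: [0.629, 0.777, -0.0, -0.001]
ft_force: [-0.3, -1.0, 1.0]
width: 0.0523
grip_force: 0.0
time: 11.35
ee_pos: [0.6003, -0.2287, 0.0864]
eef_rot: [0.629, 0.777, 0.0, -0.0]
ft_force: [-0.8, 0.1, 1.6]
width: 0.0133
grip_force: 60.0
```

```bash
python3 -m crank '[{"claw":1,"dx":0,"dy":0,"dz":-0.2,"ax":0,"ay":0,"az":0},{"claw":1,"dx":0,"dy":0,"dz":-0.4,"ax":0,"ay":0,"az":0},{"claw":1,"dx":0,"dy":0,"dz":-0.6,"ax":0,"ay":0,"az":0},{"claw":1,"dx":0,"dy":0,"dz":-0.6,"ax":0,"ay":0,"az":0},{"claw":1,"dx":0,"dy":0,"dz":-0.6,"ax":0,"ay":0,"az":0},{"claw":1,"dx":0,"dy":0,"dz":-0.8,"ax":0,"ay":0,"az":0},{"claw":1,"dx":0,"dy":0,"dz":-0.6,"ax":0,"ay":0,"az":0},{"claw":1,"dx":0,"dy":0,"dz":-0.2,"ax":0,"ay":0,"az":0}]'
python3 - <<'E'
from bench import r
from h import *
c=r.camera("side"); cv2.imwrite("pics/s5.png",cv2.resize(c["color"][150:350,200:440,::-1],None,fx=3,fy=3))
E
```

```text
time: 12.02
ee_pos: [0.6011, -0.2295, 0.21]
eef_rot: [0.63, 0.777, 0.001, 0.002]
ft_force: [-0.5, -0.8, -4.2]
width: 0.0132
grip_force: 60.0
```

View pics/s5.png

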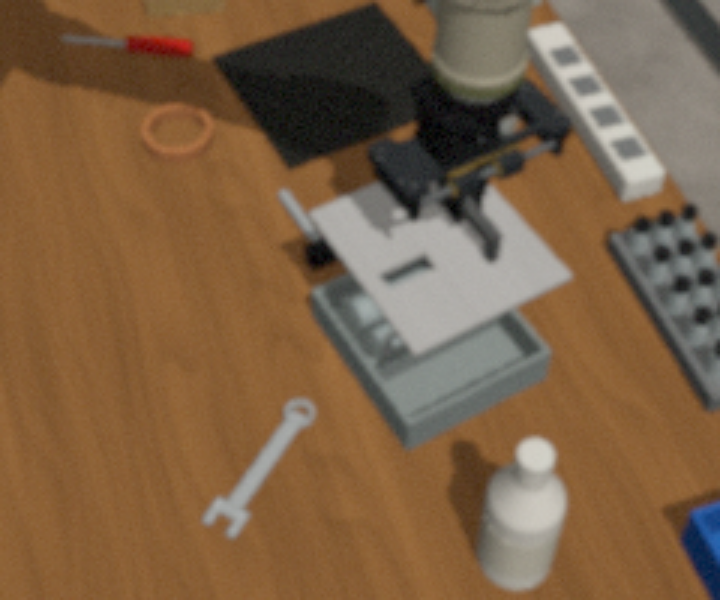

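The lid is off the staple and held level; the pin is still on the bench by the case. I'm carrying the lid to the mat.

```bash
python3 -m crank '[{"claw":1,"dx":0.4,"dy":0.12,"dz":0,"ax":0,"ay":0,"az":0},{"claw":1,"dx":0.7,"dy":0.22,"dz":0,"ax":0,"ay":0,"az":0},{"claw":1,"dx":0.9,"dy":0.28,"dz":0,"ax":0,"ay":0,"az":0},{"claw":1,"dx":0.9,"dy":0.28,"dz":0,"ax":0,"ay":0,"az":0},{"claw":1,"dx":0.9,"dy":0.28,"dz":0,"ax":0,"ay":0,"az":0},{"claw":1,"dx":0.9,"dy":0.28,"dz":0,"ax":0,"ay":0,"az":0},{"claw":1,"dx":0.9,"dy":0.28,"dz":0,"ax":0,"ay":0,"az":0},{"claw":1,"dx":0.9,"dy":0.28,"dz":0,"ax":0,"ay":0,"az":0}]' >/dev/null
python3 -m crank '[{"claw":1,"dx":0.9,"dy":0.28,"dz":0,"ax":0,"ay":0,"az":0},{"claw":1,"dx":0.9,"dy":0.28,"dz":0,"ax":0,"ay":0,"az":0},{"claw":1,"dx":0.9,"dy":0.28,"dz":0,"ax":0,"ay":0,"az":0},{"claw":1,"dx":0.9,"dy":0.28,"dz":0,"ax":0,"ay":0,"az":0},{"claw":1,"dx":0.9,"dy":0.28,"dz":0,"ax":0,"ay":0,"az":0},{"claw":1,"dx":0.9,"dy":0.28,"dz":0,"ax":0,"ay":0,"az":0},{"claw":1,"dx":0.9,"dy":0.28,"dz":0,"ax":0,"ay":0,"az":0},{"claw":1,"dx":0.9,"dy":0.28,"dz":0,"ax":0,"ay":0,"az":0}]'
python3 -m crank '[{"claw":1,"dx":0.5,"dy":0.15,"dz":0.3,"ax":0,"ay":0,"az":0},{"claw":1,"dx":0,"dy":0,"dz":0.6,"ax":0,"ay":0,"az":0},{"claw":1,"dx":0,"dy":0,"dz":0.8,"ax":0,"ay":0,"az":0},{"claw":1,"dx":0,"dy":0,"dz":0.8,"ax":0,"ay":0,"az":0},{"claw":1,"dx":0,"dy":0,"dz":0.8,"ax":0,"ay":0,"az":0},{"claw":1,"dx":0,"dy":0,"dz":0.6,"ax":0,"ay":0,"az":0},{"claw":1,"dx":0,"dy":0,"dz":0.4,"ax":0,"ay":0,"az":0},{"claw":1,"dx":0,"dy":0,"dz":0.2,"ax":0,"ay":0,"az":0}]'
```

```text
time: 13.4
ee_pos: [0.6387, 0.2019, 0.2044]
eef_rot: [0.629, 0.777, -0.001, -0.001]
ft_force: [0.7, -0.0, -5.0]
width: 0.0135
grip_force: 60.0
time: 14.07
ee_pos: [0.6395, 0.215, 0.0681]
eef_rot: [0.629, 0.777, -0.002, -0.001]
ft_force: [-0.5, -0.9, -5.6]
width: 0.0133
grip_force: 60.0
```

```bash
python3 -m crank '[{"claw":1,"dx":0,"dy":0,"dz":0.4,"ax":0,"ay":0,"az":0},{"claw":1,"dx":0,"dy":0,"dz":0.3,"ax":0,"ay":0,"az":0},{"claw":1,"dx":0,"dy":0,"dz":0.15,"ax":0,"ay":0,"az":0},{"claw":1,"dx":0,"dy":0,"dz":0.1,"ax":0,"ay":0,"az":0},{"claw":1,"dx":0,"dy":0,"dz":0.05,"ax":0,"ay":0,"az":0},{"claw":1,"dx":0,"dy":0,"dz":0,"ax":0,"ay":0,"az":0}]'
```

```text
time: 14.57
ee_pos: [0.6413, 0.2155, 0.0414]
eef_rot: [0.629, 0.777, 0.0, 0.0]
ft_force: [0.1, 0.1, -5.2]
width: 0.0135
grip_force: 60.0
```

```bash
python3 -m crank '[{"claw":1,"dx":0,"dy":0,"dz":0.1,"ax":0,"ay":0,"az":0},{"claw":1,"dx":0,"dy":0,"dz":0.08,"ax":0,"ay":0,"az":0},{"claw":1,"dx":0,"dy":0,"dz":0.04,"ax":0,"ay":0,"az":0},{"claw":1,"dx":0,"dy":0,"dz":0.03,"ax":0,"ay":0,"az":0},{"claw":1,"dx":0,"dy":0,"dz":0,"ax":0,"ay":0,"az":0}]'
```

```text
time: 14.98
ee_pos: [0.642, 0.2157, 0.0392]
eef_rot: [0.629, 0.777, 0.001, -0.0]
ft_force: [-20.5, -5.0, 39.1]
width: 0.0136
grip_force: 60.0
```

```bash
python3 -m crank '[{"claw":1,"dx":0,"dy":0,"dz":-0.1,"ax":0,"ay":0,"az":0},{"claw":1,"dx":0,"dy":0,"dz":-0.02,"ax":0,"ay":0,"az":0},{"claw":1,"dx":0,"dy":0,"dz":0,"ax":0,"ay":0,"az":0}]'
python3 -m crank '[{"claw":1,"dx":0,"dy":0,"dz":0,"ax":0,"ay":0,"az":0},{"claw":1,"dx":0,"dy":0,"dz":0,"ax":0,"ay":0,"az":0},{"claw":-0.2,"dx":0,"dy":0,"dz":0,"ax":0,"ay":0,"az":0},{"claw":-0.2,"dx":0,"dy":0,"dz":0,"ax":0,"ay":0,"az":0},{"claw":-0.2,"dx":0,"dy":0,"dz":0,"ax":0,"ay":0,"az":0},{"claw":-0.2,"dx":0,"dy":0,"dz":0,"ax":0,"ay":0,"az":0},{"claw":-0.2,"dx":0,"dy":0,"dz":0,"ax":0,"ay":0,"az":0},{"claw":-0.2,"dx":0,"dy":0,"dz":0,"ax":0,"ay":0,"az":0}]' 8
python3 -m crank '[{"claw":-0.2,"dx":0,"dy":0,"dz":-0.4,"ax":0,"ay":0,"az":0},{"claw":-0.2,"dx":0,"dy":0,"dz":-0.8,"ax":0,"ay":0,"az":0},{"claw":-0.2,"dx":0,"dy":0,"dz":-0.9,"ax":0,"ay":0,"az":0},{"claw":-0.2,"dx":0,"dy":0,"dz":-0.9,"ax":0,"ay":0,"az":0},{"claw":-0.2,"dx":0,"dy":0,"dz":-0.9,"ax":0,"ay":0,"az":0},{"claw":-0.2,"dx":0,"dy":0,"dz":-0.9,"ax":0,"ay":0,"az":0},{"claw":-0.2,"dx":0,"dy":0,"dz":0,"ax":0,"ay":0,"az":0}]'
python3 - <<'E'
from bench import r
from h import *
c,s=wrist(r); np.savez("w6.npz",**c); cv2.imwrite("pics/w6.png",c["color"][:,:,::-1])
t=r.camera("top"); np.savez("t6.npz",**t); cv2.imwrite("pics/t6.png",t["color"][:,:,::-1])
E
```

```text
time: 15.23
ee_pos: [0.6421, 0.2157, 0.0393]
eef_rot: [0.629, 0.777, 0.001, 0.0]
ft_force: [-4.9, -1.2, 12.8]
width: 0.0134
grip_force: 60.0
time: 15.9
ee_pos: [0.6412, 0.2155, 0.0372]
eef_rot: [0.629, 0.777, -0.0, -0.0]
ft_force: [0.4, 0.2, 0.4]
width: 0.0457
grip_force: 0.0
time: 16.48
ee_pos: [0.6437, 0.2157, 0.1885]
eef_rot: [0.63, 0.777, 0.004, 0.002]
ft_force: [1.3, -0.9, 0.9]
width: 0.0526
grip_force: 0.0
```

View pics/t6.png

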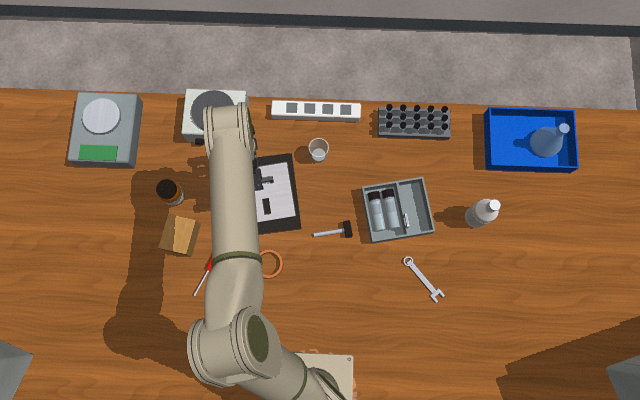

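Top view: the lid is on the mat, its visible edge at about (298,222) parallel to the mat's. The pin lies at (333,230), and the case is open with two lamps on the left and the empty compartment on the right. I'm moving over the pin shank.

```bash
python3 -m crank '[{"claw":-0.2,"dx":-0.6,"dy":-0.5,"dz":0,"ax":0,"ay":0,"az":0},{"claw":-0.2,"dx":-0.91,"dy":-0.77,"dz":0,"ax":0,"ay":0,"az":0},{"claw":-0.2,"dx":-0.91,"dy":-0.77,"dz":0,"ax":0,"ay":0,"az":0},{"claw":-0.2,"dx":-0.91,"dy":-0.77,"dz":0,"ax":0,"ay":0,"az":0},{"claw":-0.2,"dx":-0.91,"dy":-0.77,"dz":0,"ax":0,"ay":0,"az":0},{"claw":-0.2,"dx":-0.91,"dy":-0.77,"dz":0,"ax":0,"ay":0,"az":0},{"claw":-0.2,"dx":-0.91,"dy":-0.77,"dz":0,"ax":0,"ay":0,"az":0},{"claw":-0.2,"dx":-0.91,"dy":-0.77,"dz":0,"ax":0,"ay":0,"az":0}]' >/dev/null
python3 -m crank '[{"claw":-0.2,"dx":-0.91,"dy":-0.77,"dz":0.3,"ax":0,"ay":0,"az":0},{"claw":-0.2,"dx":0,"dy":0,"dz":0.5,"ax":0,"ay":0,"az":0},{"claw":-0.2,"dx":0,"dy":0,"dz":0,"ax":0,"ay":0,"az":0},{"claw":-0.2,"dx":0,"dy":0,"dz":0,"ax":0,"ay":0,"az":0}]'
python3 - <<'E'
from bench import r
from h import *
c,s=wrist(r); cv2.imwrite("pics/w7.png",c["color"][:,:,::-1]); np.savez("w7.npz",**c)
print(s["ee_pos"],s["joint_positions"]); print(delta(s,(.497,-.0573,.013)))
print("px", proj(c,(.4905,-.026,.014)),proj(c,(.497,-.0573,.014)))
t=r.camera("top"); np.savez("t7.npz",**t)
hs=cv2.cvtColor(t["color"],cv2.COLOR_RGB2HSV); V=hs[...,2];S=hs[...,1]
print("mat",rect(t,win(V<60,210,145,310,245),.003))
g=cv2.morphologyEx(win((S<40)&(V>90),222,150,302,240).astype(np.uint8),3,np.ones((15,15)))
print("lid",rect(t,g,.009))
g=cv2.morphologyEx(win((S<60)&(V>90),350,165,445,250).astype(np.uint8),3,np.ones((25,25)))
print("case",rect(t,g,.05))
cv2.imwrite("pics/t7.png",t["color"][:,:,::-1])
hs=cv2.cvtColor(c["color"],cv2.COLOR_RGB2HSV)
m=(hs[...,1]<60)&(hs[...,2]>110); m=win(m,290,30,365,225); print("shank",rect(c,m,.010))
E
python3 - <<'E'
import cv2,numpy as np
a=cv2.imread("pics/w7.png");b=cv2.imread("pics/t7.png")[140:260,210:450]
b=cv2.resize(b,None,fx=1.65,fy=1.65);a=cv2.resize(a,(400,250));o=np.zeros((450,400,3),np.uint8);o[:250]=a;o[250:448,:396]=b
cv2.imwrite("pics/m7.png",cv2.resize(o,(533,600)))
E
```

```text
time: 17.58
ee_pos: [0.4942, -0.0569, 0.1568]
eef_rot: [0.629, 0.777, -0.001, -0.001]
ft_force: [-0.2, 0.4, -0.0]
width: 0.0524
grip_force: 0.0
[ 0.49416727 -0.05686163  0.15677538] [-0.72585782  0.12474195  0.80927031  1.92427103 -0.09941802  1.13479604
  0.33110811]
[-0.03609475  0.09806984  4.79232592]
px [326.5873892  154.78673807] [326.29003482 191.79096602]
mat (((604.1364135742188, 201.49929809570312), (258.14715576171875, 239.44256591796875), 9.86812973022461), 5395.0)
lid (((607.6475830078125, 201.28688049316406), (186.51449584960938, 205.64866638183594), 11.852456092834473), 3359.0)
case (((551.0735473632812, -222.9791259765625), (231.7183074951172, 264.0273742675781), 2.1600587368011475), 4664.5)
shank (((490.635986328125, -27.743507385253906), (13.958382606506348, 100.04948425292969), 11.76988410949707), 1765.5)
```

View pics/m7.png

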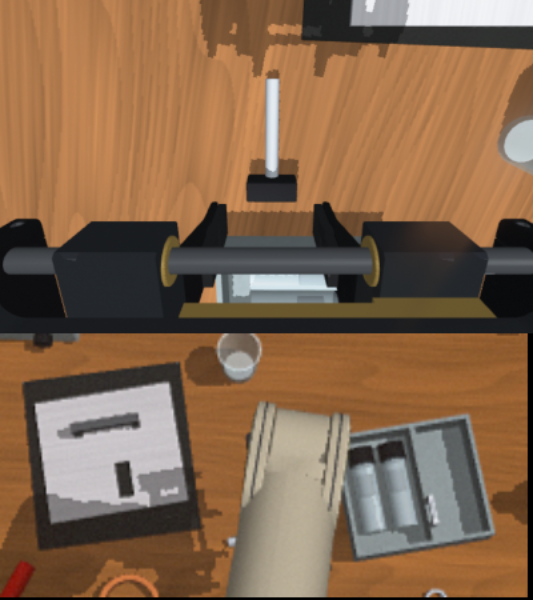

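The lid is flat and centred on the mat (607,201 against 604,201). The shank origin is at (490.6,-27.7) mm. Now I'm grasping it.

```bash
python3 -m crank '[{"claw":-0.2,"dx":-0.09,"dy":0.08,"dz":0.5,"ax":0,"ay":0,"az":0},{"claw":-0.2,"dx":0,"dy":0,"dz":0.9,"ax":0,"ay":0,"az":0},{"claw":-0.2,"dx":0,"dy":0,"dz":0.9,"ax":0,"ay":0,"az":0},{"claw":-0.2,"dx":0,"dy":0,"dz":0.9,"ax":0,"ay":0,"az":0},{"claw":-0.2,"dx":0,"dy":0,"dz":0.7,"ax":0,"ay":0,"az":0},{"claw":-0.2,"dx":0,"dy":0,"dz":0.4,"ax":0,"ay":0,"az":0},{"claw":-0.2,"dx":0,"dy":0,"dz":0.2,"ax":0,"ay":0,"az":0},{"claw":-0.2,"dx":0,"dy":0,"dz":0.0,"ax":0,"ay":0,"az":0}]'
python3 -m crank '[{"claw":-0.2,"dx":0,"dy":0,"dz":0.22,"ax":0,"ay":0,"az":0},{"claw":-0.2,"dx":0,"dy":0,"dz":0,"ax":0,"ay":0,"az":0},{"claw":-0.2,"dx":0,"dy":0,"dz":0,"ax":0,"ay":0,"az":0}]'
```

```text
time: 18.35
ee_pos: [0.4977, -0.059, 0.0219]
eef_rot: [0.629, 0.777, -0.001, -0.0]
ft_force: [-0.8, -0.1, 0.1]
width: 0.0525
grip_force: 0.0
time: 18.6
ee_pos: [0.4983, -0.0593, 0.0164]
eef_rot: [0.629, 0.777, 0.0, 0.0]
ft_force: [-0.4, 0.0, 0.3]
width: 0.0523
grip_force: 0.0
```

```bash
python3 -m crank '[{"claw":-0.2,"dx":0,"dy":0,"dz":0.1,"ax":0,"ay":0,"az":0},{"claw":1,"dx":0,"dy":0,"dz":0,"ax":0,"ay":0,"az":0},{"claw":1,"dx":0,"dy":0,"dz":0,"ax":0,"ay":0,"az":0},{"claw":1,"dx":0,"dy":0,"dz":0,"ax":0,"ay":0,"az":0},{"claw":1,"dx":0,"dy":0,"dz":0,"ax":0,"ay":0,"az":0},{"claw":1,"dx":0,"dy":0,"dz":0,"ax":0,"ay":0,"az":0},{"claw":1,"dx":0,"dy":0,"dz":0,"ax":0,"ay":0,"az":0},{"claw":1,"dx":0,"dy":0,"dz":0,"ax":0,"ay":0,"az":0}]' 45
python3 -m crank '[{"claw":1,"dx":0,"dy":0,"dz":-0.2,"ax":0,"ay":0,"az":0},{"claw":1,"dx":0,"dy":0,"dz":-0.5,"ax":0,"ay":0,"az":0},{"claw":1,"dx":0,"dy":0,"dz":-0.9,"ax":0,"ay":0,"az":0},{"claw":1,"dx":0,"dy":0,"dz":-0.9,"ax":0,"ay":0,"az":0},{"claw":1,"dx":0,"dy":0,"dz":-0.9,"ax":0,"ay":0,"az":0},{"claw":1,"dx":0,"dy":0,"dz":-0.9,"ax":0,"ay":0,"az":0},{"claw":1,"dx":0,"dy":0,"dz":-0.5,"ax":0,"ay":0,"az":0},{"claw":1,"dx":0,"dy":0,"dz":0,"ax":0,"ay":0,"az":0}]'
```

```text
time: 19.27
ee_pos: [0.4976, -0.0594, 0.0127]
eef_rot: [0.629, 0.777, -0.0, -0.0]
ft_force: [1.4, 0.5, 1.8]
width: 0.0134
grip_force: 11.3
time: 19.93
ee_pos: [0.4994, -0.0597, 0.1601]
eef_rot: [0.63, 0.777, 0.002, 0.001]
ft_force: [0.5, 0.4, -2.1]
width: 0.0128
grip_force: 45.0
```

```bash
python3 -m crank '[{"claw":1,"dx":0,"dy":0,"dz":0,"ax":0,"ay":0,"az":-0.5},{"claw":1,"dx":0,"dy":0,"dz":0,"ax":0,"ay":0,"az":-0.9},{"claw":1,"dx":0,"dy":0,"dz":0,"ax":0,"ay":0,"az":-1},{"claw":1,"dx":0,"dy":0,"dz":0,"ax":0,"ay":0,"az":-1},{"claw":1,"dx":0,"dy":0,"dz":0,"ax":0,"ay":0,"az":-1},{"claw":1,"dx":0,"dy":0,"dz":0,"ax":0,"ay":0,"az":-1},{"claw":1,"dx":0,"dy":0,"dz":0,"ax":0,"ay":0,"az":-1},{"claw":1,"dx":0,"dy":0,"dz":0,"ax":0,"ay":0,"az":-1}]'
python3 -m crank '[{"claw":1,"dx":0,"dy":0,"dz":0,"ax":0,"ay":0,"az":-1},{"claw":1,"dx":0,"dy":0,"dz":0,"ax":0,"ay":0,"az":-1},{"claw":1,"dx":0,"dy":0,"dz":0,"ax":0,"ay":0,"az":-1},{"claw":1,"dx":0,"dy":0,"dz":0,"ax":0,"ay":0,"az":-1},{"claw":1,"dx":0,"dy":0,"dz":0,"ax":0,"ay":0,"az":-1},{"claw":1,"dx":0,"dy":0,"dz":0,"ax":0,"ay":0,"az":-1},{"claw":1,"dx":0,"dy":0,"dz":0,"ax":0,"ay":0,"az":-0.6},{"claw":1,"dx":0,"dy":0,"dz":0,"ax":0,"ay":0,"az":0}]'
python3 - <<'E'
from bench import r
from h import *
s=r.read_state();print(s["joint_positions"],Ro.from_quat(s["eef_rot"]).as_matrix()[:2,:2],delta(s,(.6087,-.2899,.16)))
E
```

```text
time: 20.6
ee_pos: [0.4971, -0.0595, 0.1557]
eef_rot: [0.287, 0.958, -0.0, -0.001]
ft_force: [0.2, -0.4, -1.7]
width: 0.0129
grip_force: 45.0
time: 21.27
ee_pos: [0.4971, -0.0595, 0.1558]
eef_rot: [-0.054, 0.999, -0.0, -0.001]
ft_force: [-0.6, 0.2, -1.2]
width: 0.0127
grip_force: 45.0
[-0.61079487  0.12633034  0.69067454  1.91406495 -0.08850455  1.13290657
  1.79178575] [[-0.99424676 -0.1071038 ]
 [-0.10710376  0.99424784]] [-2.87603647 -8.03265835 -0.14438347]
```

```bash
python3 -m crank '[{"claw":1,"dx":-0.2,"dy":-0.5,"dz":0,"ax":0,"ay":0,"az":0},{"claw":1,"dx":-0.32,"dy":-0.9,"dz":0,"ax":0,"ay":0,"az":0},{"claw":1,"dx":-0.34,"dy":-0.95,"dz":0,"ax":0,"ay":0,"az":0},{"claw":1,"dx":-0.34,"dy":-0.95,"dz":0,"ax":0,"ay":0,"az":0},{"claw":1,"dx":-0.34,"dy":-0.95,"dz":0,"ax":0,"ay":0,"az":0},{"claw":1,"dx":-0.34,"dy":-0.95,"dz":0,"ax":0,"ay":0,"az":0},{"claw":1,"dx":-0.34,"dy":-0.95,"dz":0,"ax":0,"ay":0,"az":0},{"claw":1,"dx":-0.34,"dy":-0.95,"dz":0,"ax":0,"ay":0,"az":0}]' >/dev/null
python3 -m crank '[{"claw":1,"dx":-0.3,"dy":-0.9,"dz":0,"ax":0,"ay":0,"az":0},{"claw":1,"dx":0,"dy":0,"dz":0,"ax":0,"ay":0,"az":-0.5},{"claw":1,"dx":0,"dy":0,"dz":0,"ax":0,"ay":0,"az":-0.45},{"claw":1,"dx":0,"dy":0,"dz":0,"ax":0,"ay":0,"az":0},{"claw":1,"dx":0,"dy":0,"dz":0,"ax":0,"ay":0,"az":0}]'
python3 - <<'E'
from bench import r
from h import *
c,s=wrist(r);print(Ro.from_quat(s["eef_rot"]).as_matrix()[:2,:2],delta(s,(.6087,-.2899,.0177)))
cv2.imwrite("pics/w8.png",c["color"][:,:,::-1]);np.savez("w8.npz",**c)
C=np.array([.564,-.242]);ux=np.array([.979,.204]);uy=np.array([-.204,.979])
for x,y in [(-84,-18),(-84,-94),(84,-18),(84,-94)]:
    p=C+(x*ux+y*uy)/1000; print(x,y,proj(c,(*p,.05)).round())
E
```

```text
time: 22.35
ee_pos: [0.6079, -0.2889, 0.1559]
eef_rot: [-0.1, 0.995, 0.0, -0.0]
ft_force: [-1.2, 0.1, -1.0]
width: 0.0126
grip_force: 45.0
[[-0.97986347 -0.19966614]
 [-0.1996668   0.97986367]] [-0.0241098  -0.04215858  4.60687081]
-84 -18 [379.  33.]
-84 -94 [264.  34.]
84 -18 [370. 263.]
84 -94 [275. 264.]
```

View pics/w8.png

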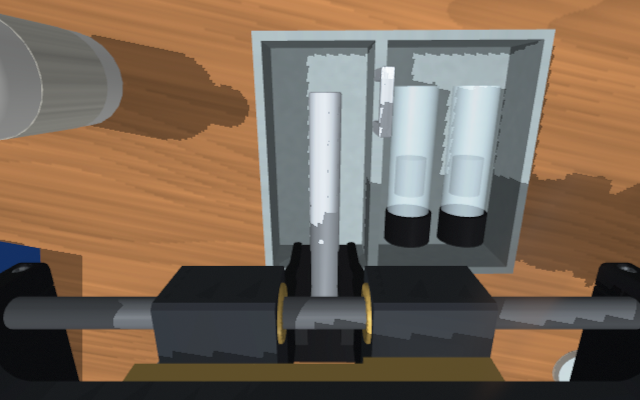

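The compartment spans u 262–375 with the pin (u≈325, tip v≈92) well inside; a shift of about 3 mm towards the left centres it. I'm lowering gently.

```bash
python3 -m crank '[{"claw":1,"dx":0,"dy":-0.11,"dz":0.3,"ax":0,"ay":0,"az":0},{"claw":1,"dx":0,"dy":0,"dz":0.6,"ax":0,"ay":0,"az":0},{"claw":1,"dx":0,"dy":0,"dz":0.6,"ax":0,"ay":0,"az":0},{"claw":1,"dx":0,"dy":0,"dz":0.6,"ax":0,"ay":0,"az":0},{"claw":1,"dx":0,"dy":0,"dz":0.6,"ax":0,"ay":0,"az":0},{"claw":1,"dx":0,"dy":0,"dz":0.5,"ax":0,"ay":0,"az":0},{"claw":1,"dx":0,"dy":0,"dz":0.4,"ax":0,"ay":0,"az":0},{"claw":1,"dx":0,"dy":0,"dz":0.2,"ax":0,"ay":0,"az":0}]'
python3 -m crank '[{"claw":1,"dx":0,"dy":0,"dz":0.2,"ax":0,"ay":0,"az":0},{"claw":1,"dx":0,"dy":0,"dz":0.1,"ax":0,"ay":0,"az":0},{"claw":1,"dx":0,"dy":0,"dz":0.1,"ax":0,"ay":0,"az":0},{"claw":1,"dx":0,"dy":0,"dz":0,"ax":0,"ay":0,"az":0},{"claw":1,"dx":0,"dy":0,"dz":0,"ax":0,"ay":0,"az":0}]'
```

```text
time: 23.07
ee_pos: [0.6081, -0.2919, 0.0406]
eef_rot: [-0.102, 0.995, 0.0, -0.001]
ft_force: [0.1, 0.2, -1.0]
width: 0.0128
grip_force: 45.0
time: 23.48
ee_pos: [0.6091, -0.2925, 0.0312]
eef_rot: [-0.102, 0.995, -0.0, 0.0]
ft_force: [-0.2, 0.7, -1.9]
width: 0.0126
grip_force: 45.0
```

```bash
python3 -m crank '[{"claw":1,"dx":0,"dy":0,"dz":0.15,"ax":0,"ay":0,"az":0},{"claw":1,"dx":0,"dy":0,"dz":0.1,"ax":0,"ay":0,"az":0},{"claw":1,"dx":0,"dy":0,"dz":0.08,"ax":0,"ay":0,"az":0},{"claw":1,"dx":0,"dy":0,"dz":0.05,"ax":0,"ay":0,"az":0},{"claw":1,"dx":0,"dy":0,"dz":0,"ax":0,"ay":0,"az":0},{"claw":1,"dx":0,"dy":0,"dz":0,"ax":0,"ay":0,"az":0}]'
```

```text
time: 23.98
ee_pos: [0.6088, -0.2924, 0.0192]
eef_rot: [-0.102, 0.995, 0.0, -0.0]
ft_force: [-0.7, -0.6, -1.7]
width: 0.0126
grip_force: 45.0
```

```bash
python3 -m crank '[{"claw":1,"dx":0,"dy":0,"dz":0.04,"ax":0,"ay":0,"az":0},{"claw":1,"dx":0,"dy":0,"dz":0,"ax":0,"ay":0,"az":0},{"claw":1,"dx":0,"dy":0,"dz":0,"ax":0,"ay":0,"az":0}]' 10
python3 -m crank '[{"claw":0.3,"dx":0,"dy":0,"dz":0,"ax":0,"ay":0,"az":0},{"claw":0.3,"dx":0,"dy":0,"dz":0,"ax":0,"ay":0,"az":0},{"claw":0.3,"dx":0,"dy":0,"dz":0,"ax":0,"ay":0,"az":0},{"claw":0.3,"dx":0,"dy":0,"dz":0,"ax":0,"ay":0,"az":0},{"claw":0.3,"dx":0,"dy":0,"dz":0,"ax":0,"ay":0,"az":0}]'
```

```text
time: 24.23
ee_pos: [0.6088, -0.2924, 0.0181]
eef_rot: [-0.102, 0.995, 0.0, 0.0]
ft_force: [0.7, -0.3, -1.4]
width: 0.0135
grip_force: 10.0
time: 24.65
ee_pos: [0.6089, -0.2924, 0.0182]
eef_rot: [-0.102, 0.995, -0.0, 0.0]
ft_force: [0.1, 0.3, 0.2]
width: 0.0296
grip_force: 0.0
```

Released; now retreating straight up and checking.

```bash
python3 -m crank '[{"claw":0.3,"dx":0,"dy":0,"dz":-0.3,"ax":0,"ay":0,"az":0},{"claw":0.3,"dx":0,"dy":0,"dz":-0.6,"ax":0,"ay":0,"az":0},{"claw":0.3,"dx":0,"dy":0,"dz":-0.8,"ax":0,"ay":0,"az":0},{"claw":0.3,"dx":0,"dy":0,"dz":-1,"ax":0,"ay":0,"az":0},{"claw":0.3,"dx":0,"dy":0,"dz":-1,"ax":0,"ay":0,"az":0},{"claw":0.3,"dx":0,"dy":0,"dz":-1,"ax":0,"ay":0,"az":0},{"claw":0.3,"dx":0.5,"dy":0,"dz":-1,"ax":0,"ay":0,"az":0},{"claw":0.3,"dx":0,"dy":0,"dz":0,"ax":0,"ay":0,"az":0}]'
python3 -m crank '[{"claw":0.3,"dx":-0.8,"dy":0,"dz":-0.5,"ax":0,"ay":0,"az":0},{"claw":0.3,"dx":-0.8,"dy":0,"dz":0,"ax":0,"ay":0,"az":0},{"claw":0.3,"dx":-0.8,"dy":0,"dz":0,"ax":0,"ay":0,"az":0},{"claw":0.3,"dx":0,"dy":0,"dz":0,"ax":0,"ay":0,"az":0},{"claw":0.3,"dx":0,"dy":0,"dz":0,"ax":0,"ay":0,"az":0}]'
python3 - <<'E'
from bench import r
from h import *
c,s=wrist(r); cv2.imwrite("pics/w9.png",c["color"][:,:,::-1])
E
```

```text
time: 25.32
ee_pos: [0.5942, -0.2987, 0.1966]
eef_rot: [-0.101, 0.995, -0.002, 0.004]
ft_force: [0.2, -0.5, 1.1]
width: 0.0308
grip_force: 0.0
time: 25.73
ee_pos: [0.6653, -0.2802, 0.2038]
eef_rot: [-0.103, 0.995, -0.0, -0.0]
ft_force: [0.7, -0.6, -0.1]
width: 0.0302
grip_force: 0.0
```

View pics/w9.png

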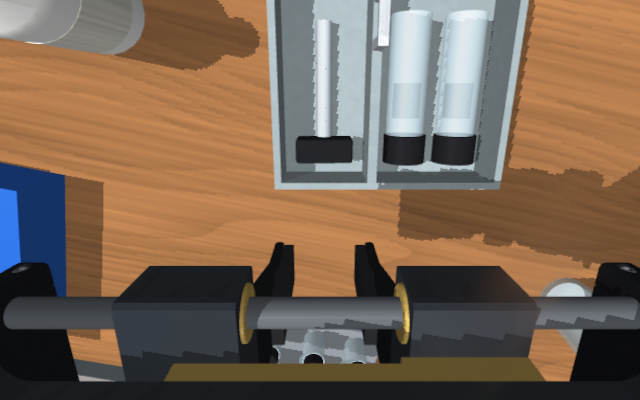

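The pin lies flat in the compartment, handle at (324,150), tip at (323,20), and clear of all the walls. Handing in.

```bash
python3 -c "
from bench import r
print(r.close_job())"
```

```text
the job is handed in; nothing more can be done
None
```

The job is handed in with the lid lying flat in the middle of the mat and the pin flat on the floor of the case's empty compartment; both looked right in the last camera views, but no verdict was returned.

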